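# Follower through the wash-tub flap

## Task

Send the yellow follower (the knobbed pressing disc on the ledge) into the wash-up tub: push the blue self-closing flap inwards with one finger and, while that finger keeps it open, push the follower along the ledge and over the sill with the other finger, so that it drops into the tub and the flap then swings shut behind your hand. Only push, gently: never pinch or lift the follower, and do not let it press on the flap. Leave everything else on the ledge and table where it is.

Things in the scene. Friction and masses are not known exactly. Their poses are not given: they have to be found in the camera images.
- tub: Steel wash-up tub with a ledge before it, fixed to the table (place and yaw vary). Origin on the table under the doorway's centre; +x from the ledge through the doorway into the tub, y left, z up. Ledge: flat plate, top 80 mm above the table, x = -170 to 0, y = -150 to 150 mm. A front wall (x = 0 to 6 mm) stands between ledge and tub. Nothing covers ledge, doorway or tub from above
- doorway (a point): Centre of the doorway's sill, on the ledge's top surface, in the plane of the wall's front face; 80 mm above the tub's origin, axes as the tub's. Doorway y = -60 to 60 mm: there the wall is level with the ledge; to either side it rises as a splash guard 40 mm above the ledge
- tub_floor (a point): Middle of the tub's inner floor, 65 mm below the ledge's level. The tub is an open-topped box behind the wall, x = 6 to 200, y = -144 to 144 mm inside (tub frame); its side and back rims reach 46 mm above the ledge
- flap (a joint): Blue flap in the doorway, 4 mm thick, 115 mm wide, from 3 to 37 mm above the ledge, its front face level with the wall's. Upright hinge at the left side of the doorway (tub frame x = 2, y = 60 mm). 0 = shut; grows as it swings into the tub about the hinge, to 1.5 rad. A spring shuts it by itself: about 0.1 N m at 0, 0.2 N m wide open, so a finger 25 mm from the hinge needs about 4 to 9 N
- flap_edge (a point): Middle of the flap's free edge, 117 mm from the hinge line, 20 mm above the ledge
- follower_centre (a point): Yellow plastic follower, an upright disc 46 mm in diameter and 26 mm tall with a knob on top (16 mm across, top 40 mm above its underside), about 50 g, standing on the ledge 80 to 105 mm before the doorway's plane. The point is on its axis, 13 mm above its underside; z along its axis
- weight: small brass weight with a round knob, 30 mm diameter, 33 mm tall, standing on the right part of the ledge; origin centre of its underside; leave alone
- tally: small wooden tally block 30 x 40 x 15 mm lying on the left part of the ledge; origin centre of its underside; leave alone
- cheese_a: grey-rinded cheese wheel, 110 mm diameter, 45 mm tall, on the table; origin centre of underside; leave alone
- cheese_b: paler cheese wheel, 96 mm diameter, 40 mm tall, on the table; origin centre of underside; leave alone
- jar: amber jar with steel cap, 60 mm diameter, 80 mm tall, on the table; origin centre of underside; leave alone
- mould: white plastic cheese-mould cup, 64 mm across the rim, 60 mm tall, on the table; origin centre of underside; leave alone
- brush: hand brush lying on the table; origin centre of underside; leave alone

How it is judged:
By the outcome, as a careful person would: the job done as asked, in the order asked, and still so for the second after the job is handed in, with the robot touching nothing.
It also fails if it takes over 38 s, if anything falls off the work surface, if the arm or the gripper's body presses on something with over 40 N, if the wrist force passes 120 N, or if a joint passes its speed limit or range.

## Robot

A 7-joint arm with a two-finger parallel gripper is mounted at the origin on the work surface. World frame = base frame: x ahead of the robot, y to its left, z up, the work surface at z = 0. Lengths are in mm, angles in rad, forces in N, time in s.
With the tool pointing down it reaches from about 400 to 750 mm from the base axis. Payload 19.5 kg.
Tool frame: the origin (TCP) lies at the very end of the fingers, on their centre line; the grasp point (between the pads) lies 19 mm behind it; z points along the fingers, y is the direction in which the jaws open and shut (so a half turn about z gives the same grasp; the last joint's range is limited). The gripper opens to 85 mm and grips with 20 to 120 N. Pads are 22 mm wide; open, the fingers measure 114 mm over their backs; the gripper's body (76 mm by 85 mm) begins 54 mm behind the grasp point. The pads swing forward as they close: fully open they stand 13 mm farther back than shut.
Start: joints at [1.251, 0.707, -0.028, 1.485, 0.022, 0.951, -0.075], TCP at [157.682, -552.93, 231.268] pointing down, gripper open.
Joint ranges: [-2.71, 2.71], [-0.32, 2.16], [-1.57, 1.52], [0, 2.45], [-1.46, 4.6], [0, 2.02], [-2.83, 2.83]. Speed limits (rad/s): [1.89, 1.89, 2.57, 2.57, 3.01, 3.01, 3.01].

## Interface

Orientations are given as a rotation vector (axis times angle).
In Python, from workcell import * gives the robot as it stands.
- The arm moves only by the shell command python3 -m inch 'ROWS'. ROWS is JSON, a list of rows, each an object of numbers: "dx", "dy", "dz": the shift along the tool's x, y, z in m; "rx", "ry", "rz": the turn, a rotation vector about the tool's x, y, z in degrees; "jaw": the finger opening in m, from 0 to 0.0854. A call has 1 to 5 rows; each row is the pose to reach, as a shift and turn from the pose commanded when the call began, along the tool's axes at that moment; what a row does not reach only later rows make up. A row lasts 1/12 s, in which the tool goes at most 41.7 mm and 7.16 degrees, less where a joint would pass 70% of its speed; a pose out of reach is approached as far as the arm can. A call with a gripper value outside its range is refused whole. The fingers move at their own pace and stop on an object; the grip force is fixed at half the most. Time passes only in rows, so rows that repeat a pose let the fingers close. It gives the time, the measured TCP pose, the force and the opening at its end, in the units of the state.
- get_state(): the state, without advancing time (a new reading comes with each control period).
- snapshot(name): name is "side" or "top" or "wrist"; returns a dict with "img" (480x640x3 uint8, blue, green, red), "K" (3x3 intrinsics, pixels), "dist_coeffs" ([k1, k2, p1, p2, k3] as OpenCV has them; the pictures are not rectified), "rvec" (rotation vector, rad) and "tvec" (3), from world to camera coordinates, as OpenCV has them; the wrist camera has in their place "T_tool_cam" (4x4, takes a point from camera to tool coordinates, whose origin is the TCP and whose axes are the flange's). Camera axes: x right, y down, z forward; pixel columns grow to the right and rows downward; lengths in mm; the calibration is good to about 2 mm. A picture is of the moment at which its call begins: read the wrist's pose just before it. There is no depth.
- sign_off(): hands the job in, once; it reports no verdict.
The state is a dict: "time": time; "joint_pos": joint angles; "dq": joint speeds; "effort": joint torques, N m; "ee_pos": TCP position; "orientation": TCP orientation; "wrist_force": force on the tool from outside, world axes, zero at the start; "wrist_torque": the same for the moment, N m; "opening": finger opening in mm.
Only numpy, scipy, OpenCV 4.12 (cv2) and the standard library are available. Lean on these libraries where they do the work, as an engineer would, in place of code of your own. Each camera call takes 0.05 s, during which the arm holds its last target.

## Working session

There is one attempt and no reset: what is moved stays moved. The work goes in short steps, Python scripts to look and compute and a shell command to move; the robot and the scene stay as the last step left them, time stands still between calls to the robot, and variables do not carry over. Pictures are saved under pics/ and viewed, and the job is handed in when it is done.

```bash
ls; mkdir -p pics; python3 - <<'E'
from workcell import *
import cv2,json
s=get_state();print(s)
for n in("side","top","wrist"):
    d=snapshot(n);cv2.imwrite(f"pics/{n}0.png",d["img"])
    print(n,{k:(v.tolist() if hasattr(v,'tolist') else v) for k,v in d.items() if k!="img"})
E
```

```text
pics
{'time': 0.0, 'joint_pos': array([ 1.25129276,  0.70710884, -0.0276475 ,  1.48500201,  0.02198619,
        0.95087478, -0.07551402]), 'dq': array([-0.00086358, -0.00158972, -0.00077139,  0.00107667, -0.00038267,
        0.00117209, -0.00049517]), 'effort': array([-2.48136050e-03, -8.83233690e+01,  1.23215139e+00, -2.36175334e+01,
        1.65034347e-02,  6.53513242e-03,  2.28703051e-06]), 'ee_pos': array([ 157.63587794, -552.69898486,  230.8231122 ]), 'orientation': array([-3.11026433e+00, -4.34823393e-01,  2.42749139e-04]), 'wrist_force': array([-0.14760747,  0.1145068 , -0.25861351]), 'wrist_torque': array([ 0.05582005, -0.02751534,  0.01428554]), 'opening': 85.38997249941188}
side {'K': [[457.7003893780404, 0.0, 315.7688106258467], [0.0, 457.7003893780404, 240.21196455103745], [0.0, 0.0, 1.0]], 'dist_coeffs': [-0.032350457278322135, 0.0, 0.0, 0.0, 0.0], 'rvec': [0.09323787552028742, -2.7563884096440363, 1.4032019202032955], 'tvec': [501.8730127592116, 113.44816042018853, 1108.0498595497443]}
top {'K': [[623.3870559285979, 0.0, 327.8566194268212], [0.0, 623.3870559285979, 227.11854340171345], [0.0, 0.0, 1.0]], 'dist_coeffs': [-0.10041208577216777, 0.0, 0.0, 0.0, 0.0], 'rvec': [2.183584104173158, -2.190647974039923, 0.07489746760858368], 'tvec': [-21.843056659319114, 518.7211200018799, 1515.517706367765]}
wrist {'K': [[374.2552350965823, 0.0, 322.388293817594], [0.0, 374.2552350965823, 237.8303640629864], [0.0, 0.0, 1.0]], 'dist_coeffs': [-0.06715012069637073, 0.0, 0.0, 0.0, 0.0], 'T_tool_cam': [[0.0008852285625174925, -0.9656418209607863, -0.25987514306283105, 65.74041852043506], [0.9999986739099378, 0.0012100495254889383, -0.0010899350945330116, -0.38838595319723446], [0.0013669487029635062, -0.25987383360330957, 0.9656416116031669, -143.00367493272768], [0.0, 0.0, 0.0, 1.0]]}
```

View pics/top0.png

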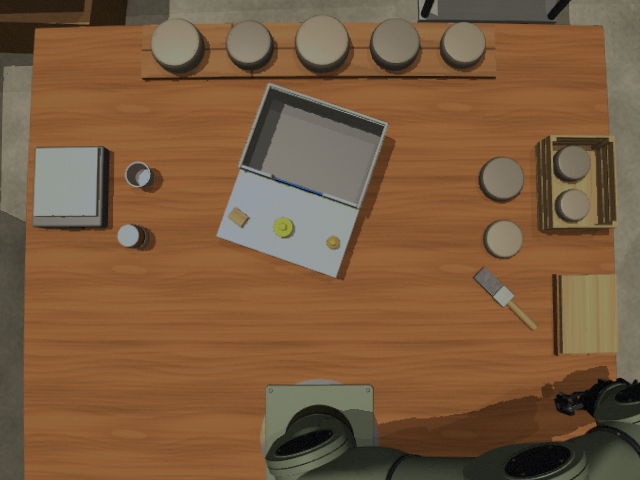

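View pics/side0.png

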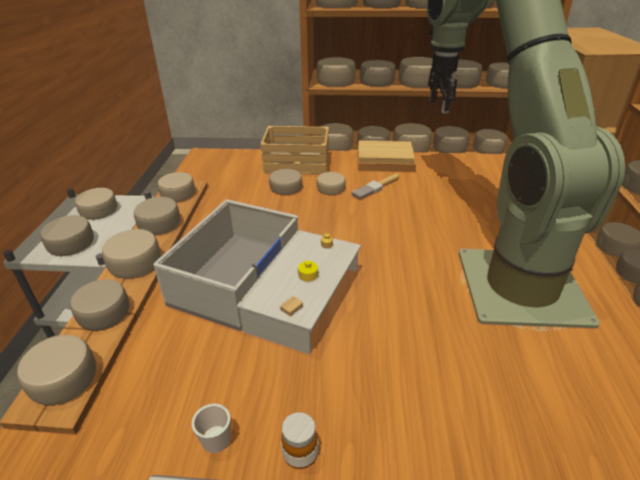

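View pics/wrist0.png

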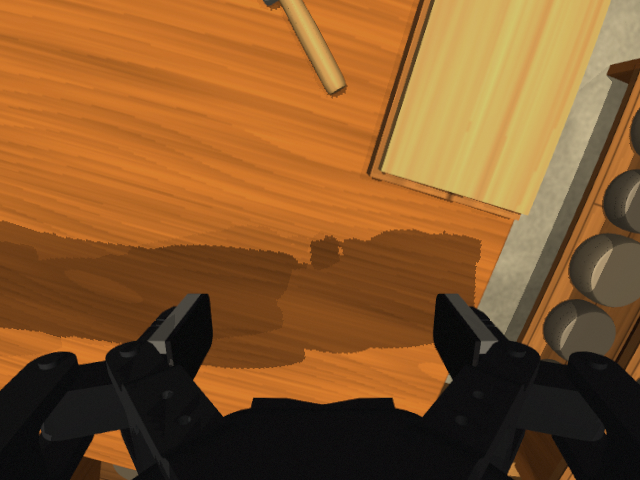

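```bash
cat > h.py <<'E'
import numpy as np,cv2
from workcell import *
def ray(d,uv):
    p=cv2.undistortPoints(np.array([[uv]],float),np.array(d["K"]),np.array(d["dist_coeffs"]))[0,0]
    R,_=cv2.Rodrigues(np.array(d["rvec"],float));t=np.array(d["tvec"],float).ravel()
    return -R.T@t, R.T@np.array([p[0],p[1],1.])
def hit(d,uv,z):
    c,r=ray(d,uv);return c+r*(z-c[2])/r[2]
def two(d1,u1,d2,u2):
    c1,r1=ray(d1,u1);c2,r2=ray(d2,u2);r1/=np.linalg.norm(r1);r2/=np.linalg.norm(r2)
    s=np.linalg.lstsq(np.stack([r1,-r2],1),c2-c1,rcond=None)[0]
    a=c1+s[0]*r1;b=c2+s[1]*r2;return (a+b)/2,np.linalg.norm(a-b)
def mask(img,lo,hi,roi):
    h=cv2.cvtColor(img,cv2.COLOR_BGR2HSV);m=cv2.inRange(h,np.array(lo),np.array(hi))
    q=np.zeros_like(m);x0,y0,x1,y1=roi;q[y0:y1,x0:x1]=m[y0:y1,x0:x1];return q
E
python3 - <<'E'
from h import *
T=snapshot("top");S=snapshot("side")
a=cv2.resize(T["img"][75:290,200:400],None,fx=3,fy=2.75,interpolation=cv2.INTER_CUBIC);a=cv2.resize(T["img"][80:280,205:395],None,fx=3,fy=3,interpolation=cv2.INTER_CUBIC);cv2.imwrite("pics/topz.png",a)
a=cv2.resize(S["img"][195:345,155:365],None,fx=3.5,fy=3.5,interpolation=cv2.INTER_CUBIC);cv2.imwrite("pics/sidez.png",a)
for n,d,roi in(("top",T,(200,80,400,290)),("side",S,(150,190,370,345))):
    for c,lo,hi in(("yel",(22,150,90),(35,255,255)),("blue",(105,120,50),(130,255,255))):
        m=mask(d["img"],lo,hi,roi)
        k,_,st,ce=cv2.connectedComponentsWithStats(m)
        for i in range(1,k):
            if st[i,4]>5:print(n,c,st[i].tolist(),ce[i].round(1))
E
```

```text
top yel [279, 218, 13, 13, 68] [284.5 225.3]
top yel [281, 226, 12, 11, 25] [288.  232.2]
top blue [276, 179, 46, 16, 78] [298.7 186.4]
side yel [325, 234, 4, 3, 8] [326.5 235. ]
side yel [322, 238, 9, 5, 29] [326. 240.]
side yel [298, 261, 20, 20, 318] [307.7 270.5]
side blue [258, 239, 22, 26, 41] [268.2 251.8]
```

View pics/topz.png

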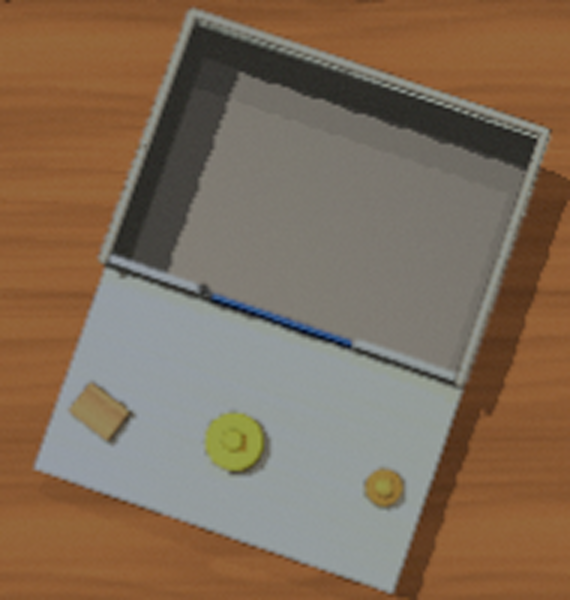

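View pics/sidez.png

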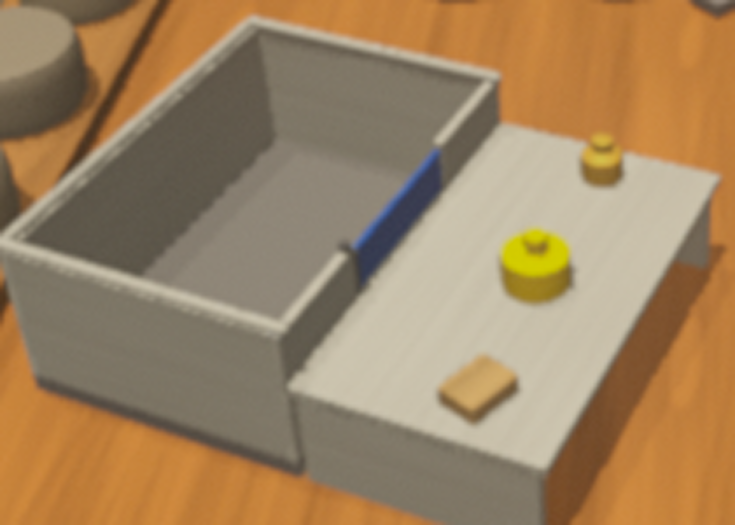

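```bash
cat >> h.py <<'E'
def tz(x,y):return (205+(x+.5)/3-.5,80+(y+.5)/3-.5)
def sz(x,y):return (155+(x+.5)/3.5-.5,195+(y+.5)/3.5-.5)
E
python3 - <<'E'
from h import *
T=snapshot("top");S=snapshot("side")
A={}
for n,t,s,z in(("FL",(36,469),(546,470),80),("FR",(396,592),(719,178),80),("knob",(233,440),(537,238),120),("tally",(101,411),(477,385),95),("weight",(384,487),(602,142),113)):
    p=hit(T,tz(*t),z);q=hit(S,sz(*s),z);r,e=two(T,tz(*t),S,sz(*s));A[n]=p
    print(n,p.round(1),q.round(1),r.round(1),round(e,1))
for n,t,z in(("BL",(192,11),126),("BR",(548,131),126),("hinge",(205,291),120),("flapfree",(352,343),117),("flapfree s",None,117)):
    if t: A[n]=hit(T,tz(*t),z);print(n,A[n].round(1))
print("flapfree side",hit(S,sz(438,155),117).round(1),"hinge side",hit(S,sz(346,244),120).round(1))
d=A["FL"]-A["FR"];print(np.linalg.norm(d),"yaw",np.arctan2(-d[0],d[1]))
d=A["BL"]-A["BR"];print(np.linalg.norm(d),"yaw",np.arctan2(-d[0],d[1]))
# fit 2D
mod={"FL":(-170,150),"FR":(-170,-150),"BL":(206,150),"BR":(206,-150),"flapfree":(2,-56)}
M=np.array([mod[k] for k in mod],float);P=np.array([A[k][:2] for k in mod])
mc=M.mean(0);pc=P.mean(0);H=(M-mc).T@(P-pc);th=np.arctan2(H[0,1]-H[1,0],H[0,0]+H[1,1])
R=np.array([[np.cos(th),-np.sin(th)],[np.sin(th),np.cos(th)]]);o=pc-R@mc
print("fit",th,o.round(1),"res",((P-(M@R.T+o))).round(1).tolist())
for k in A:print(k,((A[k][:2]-o)@R).round(1))
E
```

```text
FL [494.2 239.5  80. ] [494.1 241.7  80. ] [494.3 239.8  77.9] 0.0
FR [397.  -43.8  80. ] [396.3 -39.2  80. ] [396.6 -43.8  76.6] 0.7
knob [513.8  81.1 120. ] [512.2  84.1 120. ] [513.3  81.2 117.6] 1.5
tally [538.6 186.2  95. ] [538.5 191.6  95. ] [539.1 186.8  90.4] 0.3
weight [477.8 -34.4 113. ] [477.9 -31.8 113. ] [477.9 -34.4 111.1] 0.1
BL [848.4 113.8 126. ]
BR [ 752.2 -162.2  126. ]
hinge [628.9 102.9 120. ]
flapfree [588.6 -10.2 117. ]
flapfree side [587.5  -4.9 117. ] hinge side [631.2  97.  120. ]
299.4834006428959 yaw -0.3307254992284094
292.2856360519749 yaw -0.3356042821291894
fit -0.33234703771817564 [605.7  42.8] res [[0.2, -0.6], [0.9, -0.3], [-1.0, -3.7], [0.7, 4.0], [-0.8, 0.6]]
FL [-169.6  149.5]
FR [-169.1 -150. ]
knob [-99.4   6.2]
tally [-110.2  113.6]
weight [ -95.7 -114.8]
BL [206.3 146.2]
BR [ 205.3 -146. ]
hinge [ 2.3 64.4]
flapfree [  1.1 -55.7]
```

```bash
cat >> h.py <<'E'
from scipy.spatial.transform import Rotation as Ro
TH=-0.332;O=np.array([605.7,42.8])
RT=np.array([[np.cos(TH),-np.sin(TH)],[np.sin(TH),np.cos(TH)]])
def t2w(x,y):return RT@np.array([x,y])+O
def w2t(p):return RT.T@(np.array(p)[:2]-O)
def goal(p,jaw=TH):
    s=get_state();R=Ro.from_rotvec(s["orientation"])
    y=np.array([np.cos(jaw),np.sin(jaw),0]);z=np.array([0,0,-1.]);x=np.cross(y,z)
    G=Ro.from_matrix(np.stack([x,y,z],1))
    d=R.inv().apply(np.array(p)-s["ee_pos"])/1000
    print("t",round(s["time"],2),"tcp",s["ee_pos"].round(1),"tub",w2t(s["ee_pos"]).round(1),"F",s["wrist_force"].round(1),"op",round(s["opening"],1),"d",d.round(4),"turn",np.degrees((R.inv()*G).as_rotvec()).round(1))
E
python3 -c "
from h import *
goal((450,-200,230));print(t2w(-80,6))"
```

```text
t 0.35 tcp [ 157.7 -552.9  231.2] tub [-229.4 -709.2] F [ 0.7 -0.9 -0.3] op 85.3 d [ 0.3779 -0.2592  0.0013] turn [ -0.   -0.  -55.1]
[532.02421752  74.54711129]
```

```bash
R='{"dx":0.378,"dy":-0.259,"dz":0,"rz":-55,"jaw":0.0854}'; python3 -m inch '[{"dx":0.378,"dy":-0.259,"dz":0,"rz":-55,"jaw":0.0854},{"dx":0.378,"dy":-0.259,"dz":0,"rz":-55,"jaw":0.0854},{"dx":0.378,"dy":-0.259,"dz":0,"rz":-55,"jaw":0.0854},{"dx":0.378,"dy":-0.259,"dz":0,"rz":-55,"jaw":0.0854},{"dx":0.378,"dy":-0.259,"dz":0,"rz":-55,"jaw":0.0854}]'; python3 -c "
from h import *
goal((450,-200,230))"
```

```text
t 0.35 tcp [ 157.7 -552.9  231.2] tub [-229.4 -709.2] F [ 0.7 -0.9 -0.3] op 85.3 d [ 0.3779 -0.2592  0.0013] turn [ -0.   -0.  -55.1]invalid input at $[0]: expected keys dx, dy, dz, rx, ry, rz, jaw
```

```bash
python3 -m inch '[{"dx":0.378,"dy":-0.259,"dz":0,"rx":0,"ry":0,"rz":-55,"jaw":0.0854},{"dx":0.378,"dy":-0.259,"dz":0,"rx":0,"ry":0,"rz":-55,"jaw":0.0854},{"dx":0.378,"dy":-0.259,"dz":0,"rx":0,"ry":0,"rz":-55,"jaw":0.0854},{"dx":0.378,"dy":-0.259,"dz":0,"rx":0,"ry":0,"rz":-55,"jaw":0.0854},{"dx":0.378,"dy":-0.259,"dz":0,"rx":0,"ry":0,"rz":-55,"jaw":0.0854}]'; python3 -c "
from h import *
goal((450,-200,230))"
```

```text
time: 0.77
ee_pos: [291.5, -390.9, 231.5]
orientation: [2.822, 1.379, 0.0]
wrist_force: [1.3, -0.8, 1.1]
opening: 85.2
t 0.77 tcp [ 291.5 -390.9  231.5] tub [-155.7 -512.4] F [ 1.3 -0.8  1.1] op 85.2 d [0.248  0.0077 0.0015] turn [  0.    0.  -18.9]
```

```bash
python3 -m inch '[{"dx":0.248,"dy":0.008,"dz":0,"rx":0,"ry":0,"rz":-19,"jaw":0.0854},{"dx":0.248,"dy":0.008,"dz":0,"rx":0,"ry":0,"rz":-19,"jaw":0.0854},{"dx":0.248,"dy":0.008,"dz":0,"rx":0,"ry":0,"rz":-19,"jaw":0.0854},{"dx":0.248,"dy":0.008,"dz":0,"rx":0,"ry":0,"rz":-19,"jaw":0.0854},{"dx":0.248,"dy":0.008,"dz":0,"rx":0,"ry":0,"rz":-19,"jaw":0.0854}]'; python3 -c "
from h import *
goal((515,60,230))"
```

```text
time: 1.18
ee_pos: [425.9, -231.6, 231.4]
orientation: [2.562, 1.818, 0.0]
wrist_force: [0.5, -1.8, 0.0]
opening: 85.6
t 1.18 tcp [ 425.9 -231.6  231.4] tub [ -80.6 -318. ] F [ 0.5 -1.8  0. ] op 85.6 d [ 0.3047 -0.012   0.0014] turn [ 0.  -0.  -0.2]
```

```bash
python3 -m inch '[{"dx":0.29,"dy":-0.012,"dz":0,"rx":0,"ry":0,"rz":0,"jaw":0.0854},{"dx":0.29,"dy":-0.012,"dz":0,"rx":0,"ry":0,"rz":0,"jaw":0.0854},{"dx":0.29,"dy":-0.012,"dz":0,"rx":0,"ry":0,"rz":0,"jaw":0.0854},{"dx":0.29,"dy":-0.012,"dz":0,"rx":0,"ry":0,"rz":0,"jaw":0.0854},{"dx":0.29,"dy":-0.012,"dz":0,"rx":0,"ry":0,"rz":0,"jaw":0.0854}]';python3 -m inch '[{"dx":0.107,"dy":0,"dz":0,"rx":0,"ry":0,"rz":0,"jaw":0.0854},{"dx":0.107,"dy":0,"dz":0,"rx":0,"ry":0,"rz":0,"jaw":0.0854},{"dx":0.107,"dy":0,"dz":0,"rx":0,"ry":0,"rz":0,"jaw":0.0854},{"dx":0.107,"dy":0,"dz":0,"rx":0,"ry":0,"rz":0,"jaw":0.0854},{"dx":0.107,"dy":0,"dz":0,"rx":0,"ry":0,"rz":0,"jaw":0.0854}]'; python3 -c "
from h import *
goal(list(t2w(-90,6))+[180])
d=snapshot('wrist');cv2.imwrite('pics/w1.png',d['img'])
d=snapshot('side');cv2.imwrite('pics/s1.png',d['img'])
"
```

```text
time: 1.6
ee_pos: [485.7, -31.9, 231.4]
orientation: [2.562, 1.818, 0.0]
wrist_force: [1.2, -0.8, -0.1]
opening: 85.4
time: 2.02
ee_pos: [520.8, 68.1, 231.1]
orientation: [-2.56, -1.821, 0.0]
wrist_force: [0.6, -1.3, -0.1]
opening: 85.4
t 2.02 tcp [520.8  68.1 231.1] tub [-88.5  -3.8] F [ 0.6 -1.3 -0.1] op 85.4 d [ 0.0098 -0.0015  0.0511] turn [-0.   0.  -0.1]
```

View pics/w1.png

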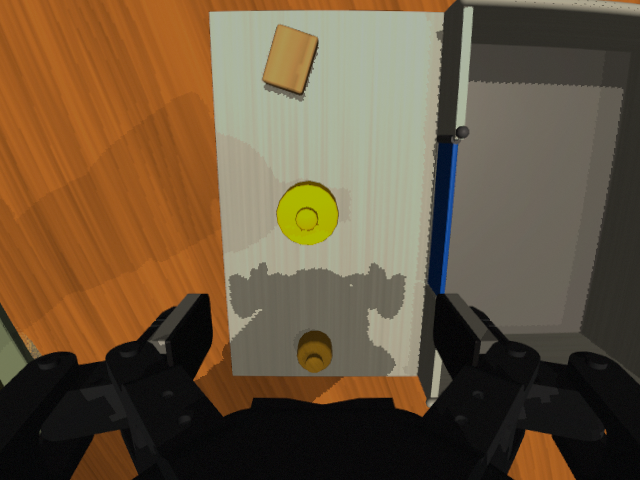

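View pics/s1.png

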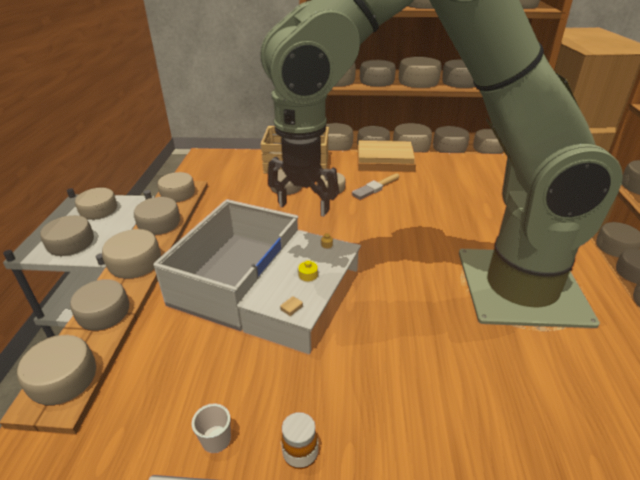

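```bash
cat >> h.py <<'E'
def wr():
    s=get_state();d=snapshot("wrist");M=np.eye(4);M[:3,:3]=Ro.from_rotvec(s["orientation"]).as_matrix();M[:3,3]=s["ee_pos"]
    C=np.linalg.inv(M@np.array(d["T_tool_cam"]));d["rvec"]=cv2.Rodrigues(C[:3,:3])[0];d["tvec"]=C[:3,3];return d
E
python3 - <<'E'
from h import *
d=wr()
def p(n,uv,z):print(n,w2t(hit(d,uv,z)).round(1))
m=mask(d["img"],(25,150,60),(35,255,255),(260,170,350,260))
c=max(cv2.findContours(m,0,1)[0],key=cv2.contourArea);print(cv2.boundingRect(c),cv2.minEnclosingCircle(c))
u,r=cv2.minEnclosingCircle(c);p("disc",u,103);p("knob",(307,219),120)
p("FL ledge",(210,11),80);p("FR",(232,376),80);p("hinge",(462,132),120);p("free top",(443,293),117);p("hinge end top",(455,137),117)
p("wallR top front",(428,402),120);p("wallL top",(467,6),120)
E
```

```text
(276, 181, 61, 61) ((306.258056640625, 211.3306427001953), 30.831308364868164)
disc [-100.1    7.9]
knob [-98.9   5.8]
FL ledge [-168.7  151.1]
FR [-171.9 -149.5]
hinge [ 4.5 64.4]
free top [  1.6 -51.7]
hinge end top [ 1.1 61.2]
wallR top front [  -2.9 -146.6]
wallL top [  2.5 141.5]
```

```bash
python3 -c "
from h import *
goal(list(t2w(-84,6.5))+[125])
"
```

```text
t 2.17 tcp [520.7  65.9 231.4] tub [-87.9  -5.9] F [ 0.4 -0.4  0.4] op 85.4 d [0.0125 0.0038 0.1064] turn [ 0.   0.  -0.3]
```

```bash
python3 -m inch '[{"dx":0.0125,"dy":0.004,"dz":0.02,"rx":0,"ry":0,"rz":-0.3,"jaw":0.0854},{"dx":0.0125,"dy":0.004,"dz":0.05,"rx":0,"ry":0,"rz":-0.3,"jaw":0.0854},{"dx":0.0125,"dy":0.004,"dz":0.08,"rx":0,"ry":0,"rz":-0.3,"jaw":0.0854},{"dx":0.0125,"dy":0.004,"dz":0.106,"rx":0,"ry":0,"rz":-0.3,"jaw":0.0854},{"dx":0.0125,"dy":0.004,"dz":0.106,"rx":0,"ry":0,"rz":-0.3,"jaw":0.0854}]'; python3 -c "
from h import *
d=wr();cv2.imwrite('pics/w2.png',d['img'])
goal(list(t2w(-84,6.5))+[76])
"
```

```text
time: 2.58
ee_pos: [526.9, 76.1, 121.7]
orientation: [-2.557, -1.822, 0.008]
wrist_force: [-0.4, -0.1, -0.4]
opening: 85.6
t 2.63 tcp [527.9  76.5 124.3] tub [-84.6   6.5] F [-0.1 -0.7 -0.2] op 85.3 d [0.0001 0.0007 0.0483] turn [-0.2  0.1 -0. ]
```

View pics/w2.png

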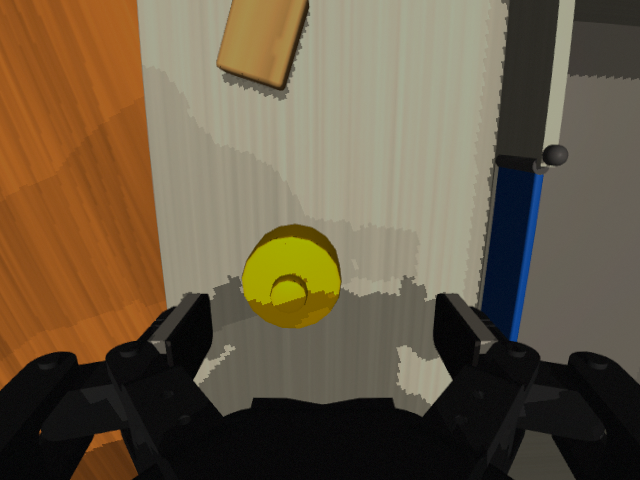

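```bash
python3 -m inch '[{"dx":0,"dy":0.0005,"dz":0.015,"rx":0,"ry":0,"rz":0,"jaw":0.0854},{"dx":0,"dy":0.0005,"dz":0.03,"rx":0,"ry":0,"rz":0,"jaw":0.0854},{"dx":0,"dy":0.0005,"dz":0.041,"rx":0,"ry":0,"rz":0,"jaw":0.0854},{"dx":0,"dy":0.0005,"dz":0.046,"rx":0,"ry":0,"rz":0,"jaw":0.0854},{"dx":0,"dy":0.0005,"dz":0.046,"rx":0,"ry":0,"rz":0,"jaw":0.0854}]'; python3 -c "
from h import *
d=wr();cv2.imwrite('pics/w3.png',d['img'])
d=snapshot('side');cv2.imwrite('pics/s3.png',cv2.resize(d['img'][195:345,200:365],None,fx=4,fy=4,interpolation=2))
goal(list(t2w(-84,6.5))+[76])
"
```

```text
time: 3.05
ee_pos: [529.5, 77.0, 80.0]
orientation: [2.558, 1.824, 0.001]
wrist_force: [-0.7, -0.2, 0.4]
opening: 85.8
t 3.15 tcp [529.7  77.3  80.6] tub [-83.    7.8] F [ 1.   0.3 -0.2] op 85.4 d [-0.0013 -0.001   0.0046] turn [ 0.1 -0.   0. ]
```

View pics/w3.png

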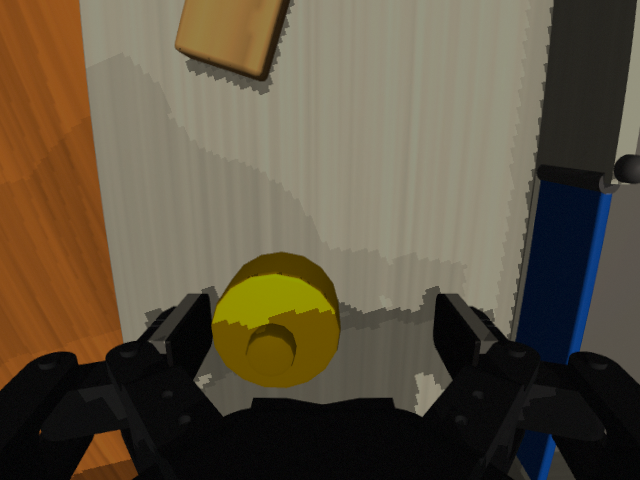

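View pics/s3.png

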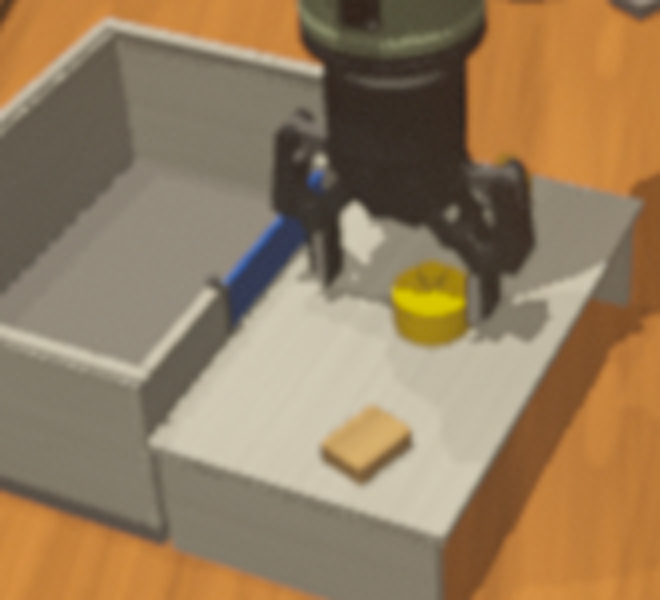

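```bash
python3 -m inch '[{"dx":-0.0015,"dy":-0.002,"dz":0.001,"rx":0,"ry":0,"rz":0,"jaw":0.0854},{"dx":-0.0015,"dy":-0.002,"dz":0.004,"rx":0,"ry":0,"rz":0,"jaw":0.0854},{"dx":-0.0015,"dy":-0.002,"dz":0.004,"rx":0,"ry":0,"rz":0,"jaw":0.0854},{"dx":-0.0015,"dy":-0.002,"dz":0.004,"rx":0,"ry":0,"rz":0,"jaw":0.0854}]'; python3 -m inch '[{"dx":0,"dy":0.002,"dz":0,"rx":0,"ry":0,"rz":0,"jaw":0.0854},{"dx":0,"dy":0.005,"dz":0,"rx":0,"ry":0,"rz":0,"jaw":0.0854},{"dx":0,"dy":0.008,"dz":0,"rx":0,"ry":0,"rz":0,"jaw":0.0854},{"dx":0,"dy":0.012,"dz":0,"rx":0,"ry":0,"rz":0,"jaw":0.0854},{"dx":0,"dy":0.016,"dz":0,"rx":0,"ry":0,"rz":0,"jaw":0.0854}]'; python3 -c "
from h import *
d=wr();cv2.imwrite('pics/w4.png',d['img'])
goal(list(t2w(-60,6.5))+[77])
"
```

```text
time: 3.48
ee_pos: [526.8, 76.6, 75.4]
orientation: [-2.557, -1.825, -0.0]
wrist_force: [0.6, -1.2, 0.3]
opening: 85.2
time: 3.9
ee_pos: [542.3, 71.3, 75.3]
orientation: [-2.557, -1.825, 0.0]
wrist_force: [-1.3, -0.1, 1.5]
opening: 85.3
t 3.95 tcp [543.   70.9  75.3] tub [-68.4   6.2] F [ 0.2 -1.3 -0.3] op 85.3 d [ 0.0003  0.0084 -0.0017] turn [ 0. -0.  0.]
```

View pics/w4.png

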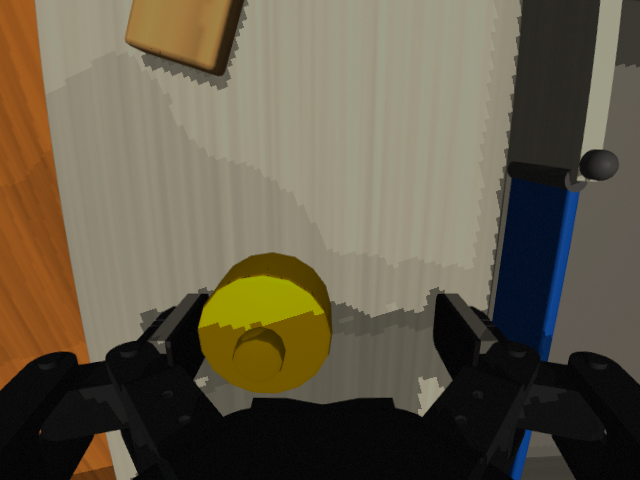

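```bash
python3 -m inch '[{"dx":0,"dy":0.004,"dz":0,"rx":0,"ry":0,"rz":0,"jaw":0.0854},{"dx":0,"dy":0.008,"dz":0,"rx":0,"ry":0,"rz":0,"jaw":0.0854},{"dx":0,"dy":0.012,"dz":0,"rx":0,"ry":0,"rz":0,"jaw":0.0854},{"dx":0,"dy":0.016,"dz":0,"rx":0,"ry":0,"rz":0,"jaw":0.0854},{"dx":0,"dy":0.02,"dz":0,"rx":0,"ry":0,"rz":0,"jaw":0.0854}]'; python3 -c "
from h import *
d=wr();cv2.imwrite('pics/w5.png',d['img'])
d=snapshot('side');cv2.imwrite('pics/s5.png',cv2.resize(d['img'][195:345,200:365],None,fx=4,fy=4,interpolation=2))
goal(list(t2w(-40,6.5))+[76])
"
```

```text
time: 4.37
ee_pos: [561.1, 65.0, 75.3]
orientation: [-2.557, -1.825, 0.0]
wrist_force: [-2.0, 1.9, 0.8]
opening: 85.6
t 4.47 tcp [561.2  64.8  75.2] tub [-49.2   6.4] F [-1.8  2.9  1.1] op 85.3 d [ 0.0001  0.0092 -0.0008] turn [-0. -0.  0.]
```

View pics/w5.png

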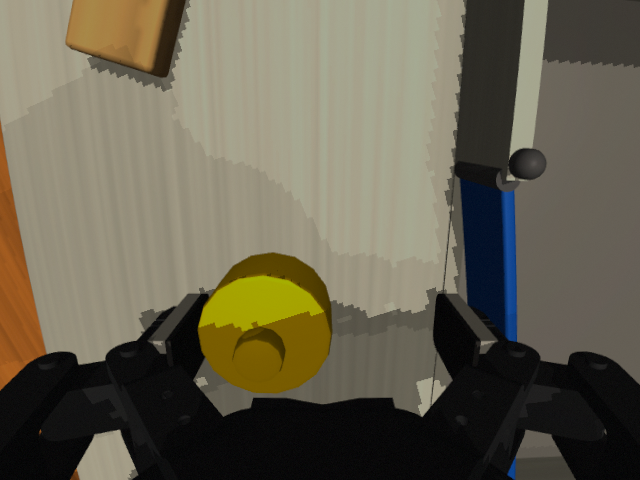

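View pics/s5.png

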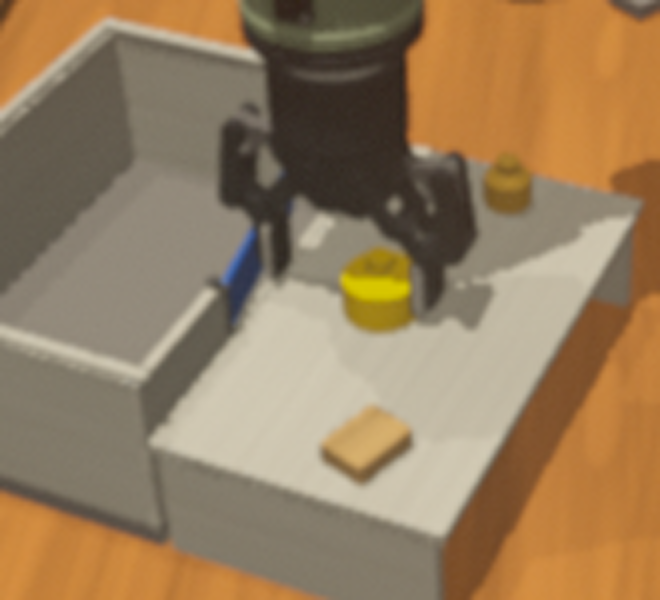

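```bash
python3 -m inch '[{"dx":0,"dy":0.004,"dz":0,"rx":0,"ry":0,"rz":0,"jaw":0.0854},{"dx":0,"dy":0.008,"dz":0,"rx":0,"ry":0,"rz":0,"jaw":0.0854},{"dx":0,"dy":0.012,"dz":0,"rx":0,"ry":0,"rz":0,"jaw":0.0854},{"dx":0,"dy":0.016,"dz":0,"rx":0,"ry":0,"rz":0,"jaw":0.0854},{"dx":0,"dy":0.02,"dz":0,"rx":0,"ry":0,"rz":0,"jaw":0.0854}]'; python3 -c "
from h import *
d=wr();cv2.imwrite('pics/w6.png',d['img'])
d=snapshot('top');cv2.imwrite('pics/t6.png',cv2.resize(d['img'][80:280,205:395],None,fx=3,fy=3,interpolation=2))
goal(list(t2w(-20,6.5))+[76])
"
```

```text
time: 4.88
ee_pos: [580.1, 58.3, 75.3]
orientation: [-2.557, -1.825, 0.0]
wrist_force: [-3.3, 1.6, -0.1]
opening: 85.3
t 4.98 tcp [580.2  58.   75.2] tub [-29.   6.] F [-3.7 -0.1  0.2] op 85.2 d [ 0.0005  0.009  -0.0008] turn [0. 0. 0.]
```

View pics/w6.png

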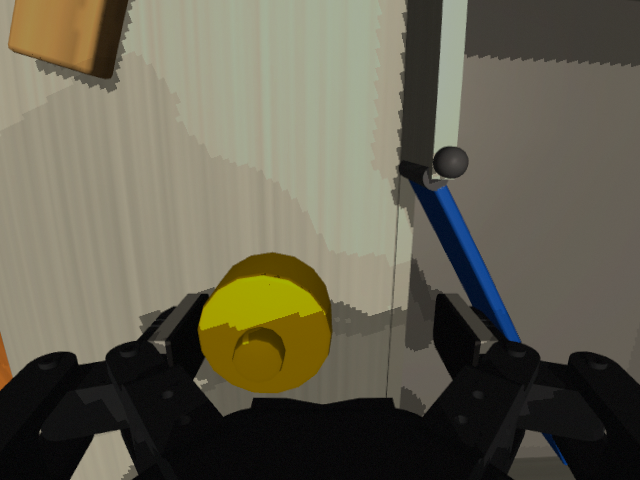

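```bash
python3 -m inch '[{"dx":0,"dy":0.004,"dz":0,"rx":0,"ry":0,"rz":0,"jaw":0.0854},{"dx":0,"dy":0.008,"dz":0,"rx":0,"ry":0,"rz":0,"jaw":0.0854},{"dx":0,"dy":0.012,"dz":0,"rx":0,"ry":0,"rz":0,"jaw":0.0854},{"dx":0,"dy":0.016,"dz":0,"rx":0,"ry":0,"rz":0,"jaw":0.0854},{"dx":0,"dy":0.02,"dz":0,"rx":0,"ry":0,"rz":0,"jaw":0.0854}]'; python3 -m inch '[{"dx":0,"dy":0.004,"dz":0,"rx":0,"ry":0,"rz":0,"jaw":0.0854},{"dx":0,"dy":0.008,"dz":0,"rx":0,"ry":0,"rz":0,"jaw":0.0854},{"dx":0,"dy":0.012,"dz":0,"rx":0,"ry":0,"rz":0,"jaw":0.0854},{"dx":0,"dy":0.015,"dz":0,"rx":0,"ry":0,"rz":0,"jaw":0.0854}]';python3 -c "
from h import *
d=wr();cv2.imwrite('pics/w7.png',d['img'])
goal(list(t2w(10,6.5))+[76])
"
```

```text
time: 5.4
ee_pos: [599.1, 51.7, 75.3]
orientation: [-2.557, -1.825, 0.0]
wrist_force: [-3.3, 0.3, 0.1]
opening: 85.7
time: 5.73
ee_pos: [613.3, 46.8, 75.3]
orientation: [2.557, 1.825, 0.0]
wrist_force: [-3.2, 0.4, -0.3]
opening: 85.3
t 5.78 tcp [613.6  46.6  75.3] tub [6.3 6.2] F [-2.8 -0.6 -0.8] op 85.8 d [ 0.0003  0.0037 -0.0007] turn [ 0. -0.  0.]
```

View pics/w7.png

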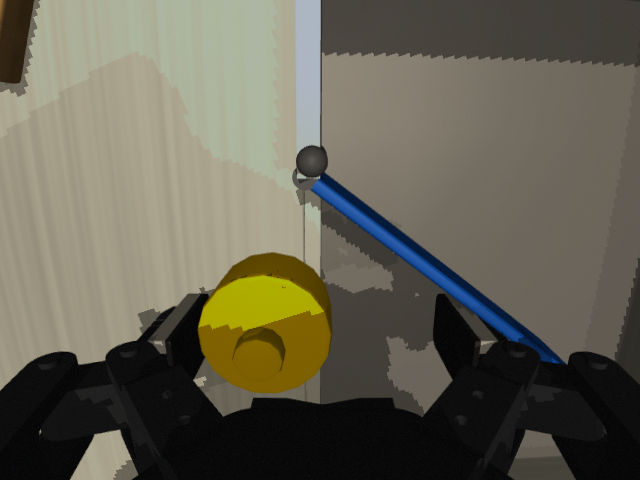

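```bash
python3 -m inch '[{"dx":0.002,"dy":0.002,"dz":0,"rx":0,"ry":0,"rz":-2.5,"jaw":0.0854},{"dx":0.004,"dy":0.002,"dz":0,"rx":0,"ry":0,"rz":-5,"jaw":0.0854},{"dx":0.0055,"dy":0.002,"dz":0,"rx":0,"ry":0,"rz":-7.5,"jaw":0.0854},{"dx":0.0075,"dy":0.002,"dz":0,"rx":0,"ry":0,"rz":-10,"jaw":0.0854},{"dx":0.0075,"dy":0.003,"dz":0,"rx":0,"ry":0,"rz":-10,"jaw":0.0854}]';python3 -c "
from h import *
d=wr();cv2.imwrite('pics/w8.png',d['img'])
goal(list(t2w(30,14))+[76],TH+np.radians(10))
"
```

```text
time: 6.2
ee_pos: [618.3, 53.0, 75.4]
orientation: [2.386, 2.043, 0.0]
wrist_force: [-3.7, -0.1, 0.1]
opening: 85.4
t 6.25 tcp [618.3  53.   75.3] tub [ 8.6 13.7] F [-3.1 -0.6  0.8] op 85.3 d [-0.0034  0.0211 -0.0007] turn [-0. -0.  0.]
```

View pics/w8.png

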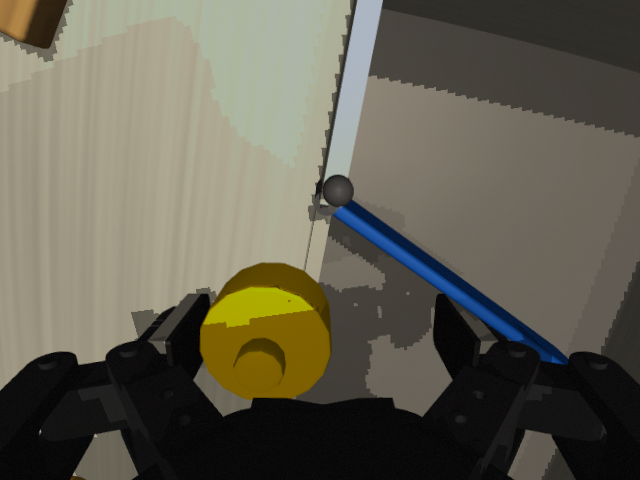

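```bash
python3 -m inch '[{"dx":-0.0007,"dy":0.004,"dz":0,"rx":0,"ry":0,"rz":0,"jaw":0.0854},{"dx":-0.0014,"dy":0.008,"dz":0,"rx":0,"ry":0,"rz":0,"jaw":0.0854},{"dx":-0.0021,"dy":0.012,"dz":0,"rx":0,"ry":0,"rz":0,"jaw":0.0854},{"dx":-0.0027,"dy":0.0155,"dz":0,"rx":0,"ry":0,"rz":0,"jaw":0.0854},{"dx":-0.0034,"dy":0.019,"dz":0,"rx":0,"ry":0,"rz":0,"jaw":0.0854}]';python3 -c "
from h import *
d=wr();cv2.imwrite('pics/w9.png',d['img'])
goal(list(t2w(34,14))+[76],TH+np.radians(10))
"
```

```text
time: 6.67
ee_pos: [636.8, 46.7, 75.3]
orientation: [-2.389, -2.04, -0.0]
wrist_force: [-3.2, -0.6, -0.0]
opening: 85.2
t 6.72 tcp [637.2  46.3  75.3] tub [28.7 13.6] F [-2.1 -1.   0. ] op 85.4 d [-0.0005  0.0053 -0.0007] turn [0. 0. 0.]
```

View pics/w9.png

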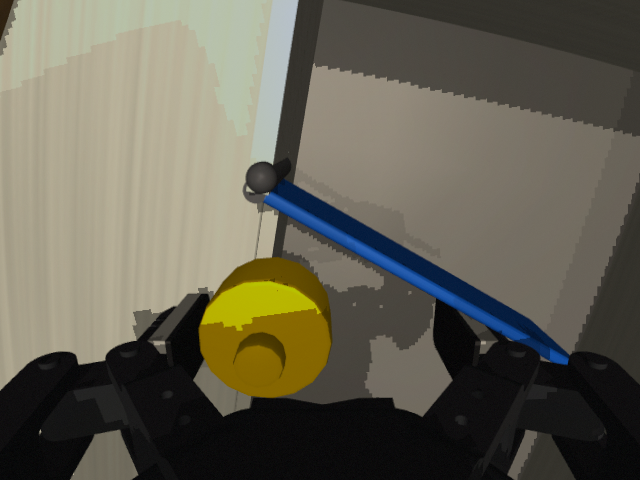

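```bash
python3 -m inch '[{"dx":0,"dy":0.003,"dz":0,"rx":0,"ry":0,"rz":0,"jaw":0.0854},{"dx":0,"dy":0.006,"dz":0,"rx":0,"ry":0,"rz":0,"jaw":0.0854},{"dx":0,"dy":0.009,"dz":0,"rx":0,"ry":0,"rz":0,"jaw":0.0854},{"dx":0,"dy":0.009,"dz":0,"rx":0,"ry":0,"rz":0,"jaw":0.0854}]';python3 -c "
from h import *
d=wr();cv2.imwrite('pics/w10.png',d['img'])
goal(list(t2w(40,14))+[76],TH+np.radians(10))
"
```

```text
time: 7.05
ee_pos: [645.8, 45.3, 75.3]
orientation: [2.388, 2.04, 0.001]
wrist_force: [-1.4, -1.9, 0.5]
opening: 85.4
t 7.1 tcp [645.7  45.2  75.3] tub [37.  15.3] F [ 0.  -3.3 -0.7] op 85.2 d [-0.0018  0.0027 -0.0007] turn [0. 0. 0.]
```

View pics/w10.png

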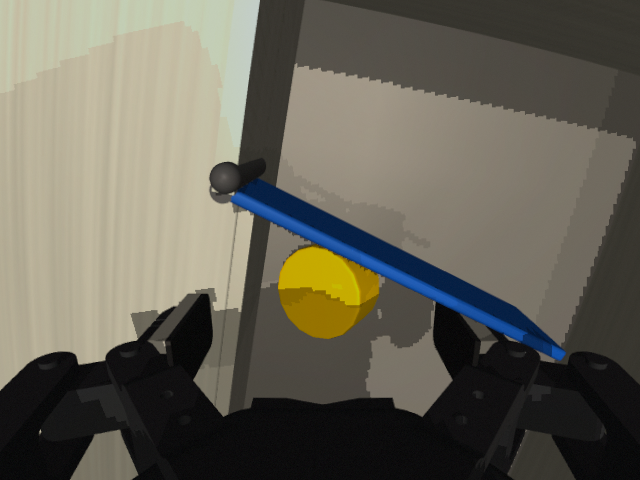

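```bash
python3 -m inch '[{"dx":0,"dy":0,"dz":0,"rx":0,"ry":0,"rz":0,"jaw":0.0854},{"dx":0,"dy":0,"dz":0,"rx":0,"ry":0,"rz":0,"jaw":0.0854},{"dx":0,"dy":0,"dz":0,"rx":0,"ry":0,"rz":0,"jaw":0.0854},{"dx":0,"dy":0,"dz":0,"rx":0,"ry":0,"rz":0,"jaw":0.0854},{"dx":0,"dy":0,"dz":0,"rx":0,"ry":0,"rz":0,"jaw":0.0854}]';python3 -c "
from h import *
d=wr();cv2.imwrite('pics/w11.png',d['img'])
u=d['img']
m=mask(u,(22,150,60),(35,255,255),(240,200,440,400));c=max(cv2.findContours(m,0,1)[0],key=cv2.contourArea);cc,r=cv2.minEnclosingCircle(c);print(cc,r,w2t(hit(d,cc,41)))
goal(list(t2w(-60,10))+[76],TH+np.radians(10))
"
```

```text
time: 7.52
ee_pos: [645.3, 45.4, 75.4]
orientation: [2.388, 2.041, 0.0]
wrist_force: [0.9, -3.3, -0.1]
opening: 85.3
(317.5848693847656, 281.94195556640625) 50.865135192871094 [34.9755079  10.33980245]
t 7.57 tcp [645.3  45.4  75.4] tub [36.6 15.4] F [ 0.2 -3.2  0.5] op 85.3 d [ 0.0115 -0.0961 -0.0006] turn [ 0. -0.  0.]
```

View pics/w11.png

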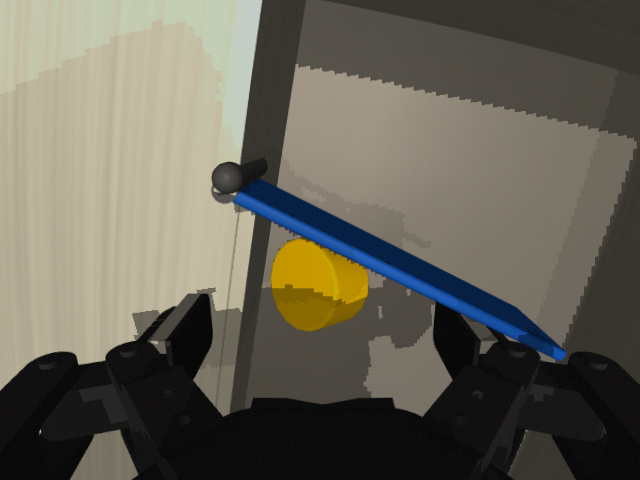

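```bash
python3 -m inch '[{"dx":0.001,"dy":-0.006,"dz":0,"rx":0,"ry":0,"rz":0,"jaw":0.0854},{"dx":0.002,"dy":-0.012,"dz":0,"rx":0,"ry":0,"rz":0,"jaw":0.0854},{"dx":0.003,"dy":-0.018,"dz":0,"rx":0,"ry":0,"rz":0,"jaw":0.0854},{"dx":0.004,"dy":-0.024,"dz":0,"rx":0,"ry":0,"rz":0,"jaw":0.0854},{"dx":0.005,"dy":-0.030,"dz":0,"rx":0,"ry":0,"rz":0,"jaw":0.0854}]'; python3 -m inch '[{"dx":0.001,"dy":-0.006,"dz":0,"rx":0,"ry":0,"rz":0,"jaw":0.0854},{"dx":0.002,"dy":-0.012,"dz":0,"rx":0,"ry":0,"rz":0,"jaw":0.0854},{"dx":0.003,"dy":-0.018,"dz":0,"rx":0,"ry":0,"rz":0,"jaw":0.0854},{"dx":0.004,"dy":-0.024,"dz":0,"rx":0,"ry":0,"rz":0,"jaw":0.0854},{"dx":0.005,"dy":-0.030,"dz":0,"rx":0,"ry":0,"rz":0,"jaw":0.0854}]';python3 -c "
from h import *
d=wr();cv2.imwrite('pics/w12.png',d['img'])
goal(list(t2w(-60,10))+[76],TH+np.radians(10))
"
```

```text
time: 7.98
ee_pos: [615.6, 55.3, 75.4]
orientation: [-2.388, -2.041, 0.0]
wrist_force: [-0.3, -3.8, 0.2]
opening: 85.4
time: 8.4
ee_pos: [586.8, 64.8, 75.3]
orientation: [-2.388, -2.041, 0.001]
wrist_force: [-2.9, -3.7, -0.3]
opening: 85.4
t 8.45 tcp [585.9  65.3  75.3] tub [-26.1  14.8] F [-2.9 -2.9  1.8] op 85.3 d [ 0.0012 -0.0342 -0.0007] turn [-0.1  0.   0.1]
```

View pics/w12.png

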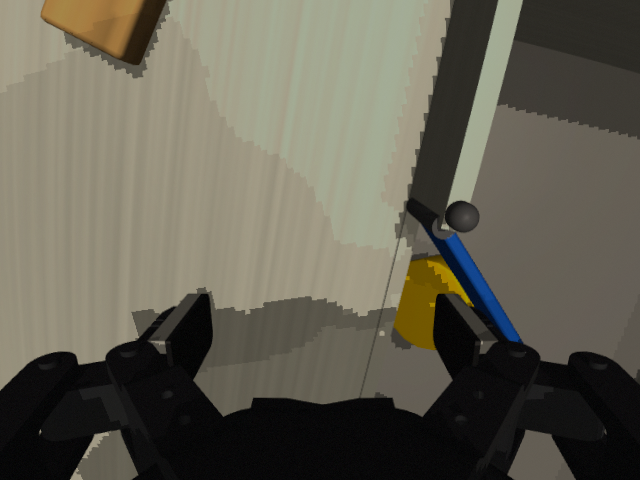

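```bash
python3 -m inch '[{"dx":0.001,"dy":-0.006,"dz":0,"rx":0,"ry":0,"rz":0,"jaw":0.0854},{"dx":0.002,"dy":-0.012,"dz":0,"rx":0,"ry":0,"rz":0,"jaw":0.0854},{"dx":0.003,"dy":-0.018,"dz":0,"rx":0,"ry":0,"rz":0,"jaw":0.0854},{"dx":0.004,"dy":-0.024,"dz":0,"rx":0,"ry":0,"rz":0,"jaw":0.0854},{"dx":0.005,"dy":-0.030,"dz":0,"rx":0,"ry":0,"rz":0,"jaw":0.0854}]'; python3 -m inch '[{"dx":0.001,"dy":-0.006,"dz":0,"rx":0,"ry":0,"rz":0,"jaw":0.0854},{"dx":0.002,"dy":-0.012,"dz":0,"rx":0,"ry":0,"rz":0,"jaw":0.0854},{"dx":0.002,"dy":-0.015,"dz":0,"rx":0,"ry":0,"rz":0,"jaw":0.0854},{"dx":0.002,"dy":-0.015,"dz":0,"rx":0,"ry":0,"rz":0,"jaw":0.0854}]';python3 -c "
from h import *
d=wr();cv2.imwrite('pics/w13.png',d['img'])
goal(list(t2w(-80,10))+[76],TH+np.radians(10))
"
```

```text
time: 8.87
ee_pos: [558.0, 74.9, 75.3]
orientation: [-2.388, -2.041, -0.001]
wrist_force: [-2.5, -0.8, -1.2]
opening: 85.5
time: 9.2
ee_pos: [543.9, 79.0, 75.5]
orientation: [-2.388, -2.041, -0.001]
wrist_force: [-0.9, -0.5, -0.1]
opening: 85.5
t 9.25 tcp [544.3  78.8  75.5] tub [-69.8  14. ] F [-0.7  0.1  0.5] op 85.4 d [-0.0022 -0.0107 -0.0005] turn [ 0.  -0.   0.1]
```

View pics/w13.png

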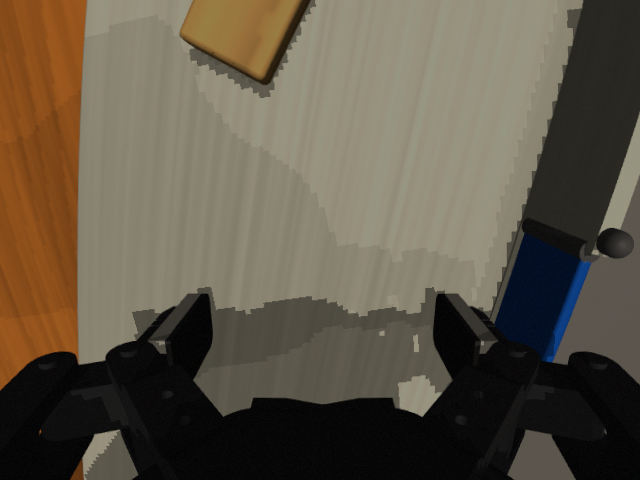

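Flap shut, fingers clear of it. Now back a little more and lift, then look.

```bash
python3 -m inch '[{"dx":0,"dy":-0.004,"dz":-0.008,"rx":0,"ry":0,"rz":0,"jaw":0.0854},{"dx":0,"dy":-0.008,"dz":-0.03,"rx":0,"ry":0,"rz":0,"jaw":0.0854},{"dx":0,"dy":-0.008,"dz":-0.06,"rx":0,"ry":0,"rz":0,"jaw":0.0854},{"dx":0,"dy":-0.008,"dz":-0.09,"rx":0,"ry":0,"rz":0,"jaw":0.0854},{"dx":0,"dy":-0.008,"dz":-0.12,"rx":0,"ry":0,"rz":0,"jaw":0.0854}]'; python3 -m inch '[{"dx":0,"dy":-0.03,"dz":-0.03,"rx":0,"ry":0,"rz":0,"jaw":0.0854},{"dx":0,"dy":-0.06,"dz":-0.06,"rx":0,"ry":0,"rz":0,"jaw":0.0854},{"dx":0,"dy":-0.06,"dz":-0.08,"rx":0,"ry":0,"rz":0,"jaw":0.0854},{"dx":0,"dy":-0.06,"dz":-0.08,"rx":0,"ry":0,"rz":0,"jaw":0.0854},{"dx":0,"dy":-0.06,"dz":-0.08,"rx":0,"ry":0,"rz":0,"jaw":0.0854}]';python3 -c "
from h import *
d=wr();cv2.imwrite('pics/w14.png',d['img'])
d=snapshot('side');cv2.imwrite('pics/s14.png',cv2.resize(d['img'][195:345,155:365],None,fx=3.5,fy=3.5,interpolation=2))
d=snapshot('top');cv2.imwrite('pics/t14.png',cv2.resize(d['img'][80:280,205:395],None,fx=3,fy=3,interpolation=2))
print(get_state()['wrist_force'],get_state()['ee_pos'])
"
```

```text
time: 9.67
ee_pos: [536.0, 79.8, 197.3]
orientation: [-2.388, -2.041, -0.001]
wrist_force: [0.3, -0.6, -0.4]
opening: 85.5
time: 10.08
ee_pos: [477.3, 89.2, 276.6]
orientation: [2.388, 2.04, 0.004]
wrist_force: [-0.0, -0.6, -0.5]
opening: 85.4
[ 0.8112734  -0.21444505  0.07199729] [476.95005311  88.98096233 274.64610609]
```

View pics/w14.png

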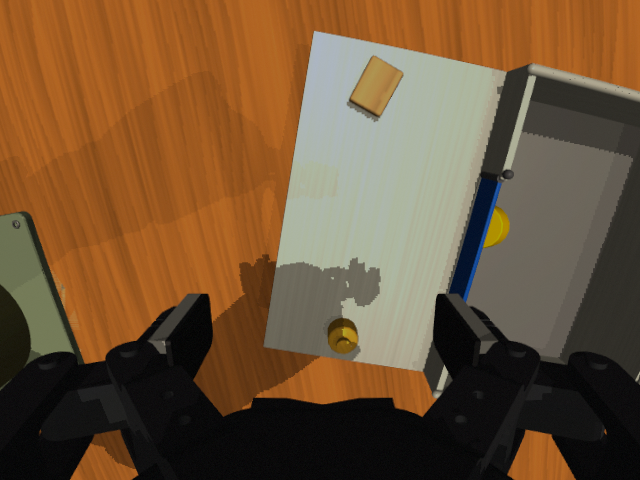

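View pics/s14.png

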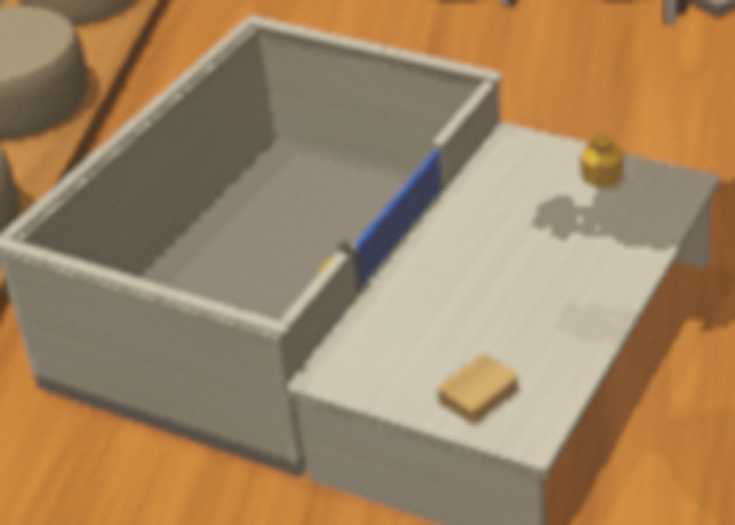

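View pics/t14.png

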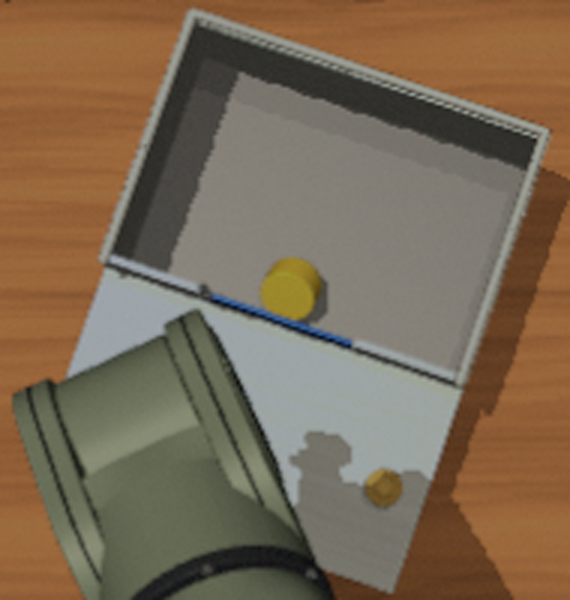

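```bash
python3 -m inch '[{"dx":0,"dy":0,"dz":0,"rx":0,"ry":0,"rz":0,"jaw":0.0854},{"dx":0,"dy":0,"dz":0,"rx":0,"ry":0,"rz":0,"jaw":0.0854},{"dx":0,"dy":0,"dz":0,"rx":0,"ry":0,"rz":0,"jaw":0.0854}]';python3 -c "
from workcell import *
print(sign_off())"
```

```text
time: 10.48
ee_pos: [477.0, 89.1, 274.9]
orientation: [-2.388, -2.04, 0.001]
wrist_force: [-0.3, -0.6, 0.2]
opening: 85.6
the job is handed in; nothing more can be done
None
```

The follower is in the tub, the flap is shut behind it, and the job was handed in at about 10.5 s of the 38 s allowed. With the gripper fully open, the front finger pushed the flap inwards. The rear finger pushed the follower along the ledge and over the sill. I then drew the hand back so the flap closed with it.

- **Order:** the rear finger had already moved the follower roughly 25–35 mm before the front finger reached the flap. With the fingers at most about 100 mm apart, the flap could not be reached first. From then on the flap was held open until the follower had dropped.
- **Last pictures:** the follower lies tipped over on the tub floor close to the front wall, below the flap. The flap is shut, and the tally and weight look unmoved.
- **Contact:** the wrist force read about 5 N or less at every check, and the follower stayed clear of the flap in the pictures taken on the way. At the end the robot was clear of everything.
- **Calibration:** camera measurements of the tub and follower agreed to 2–4 mm, the side camera being the furthest out.

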